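Lay the upright eyepiece carton down in its taped bay

TASK

The tall carton has been left standing on end at one end of the long taped bay where it should lie. With the fingertips push it near its top so that it tips over along the bay, and leave it lying flat on a broad face with no part sticking out past the outer edge of the tape, nudging it in if need be. Do not grip or lift it or push it hard, and leave everything else on the shelf where it stands.

Things in the scene. Friction and masses are not known exactly. Their poses are not given: they have to be found in the camera images.
- carton: tall brown carton, 60 mm deep (x) by 75 wide (y) by 145 tall (z), 0.2 to 0.4 kg, a round dark motif on both broad faces (square to x; either may end underneath). Origin: centre of its underside. Starts upright at one end of the long bay, a broad face towards it within 6 degrees. Pushed low it slides; pushed in its top quarter it tips over its far lower edge, falling by itself past 22 degrees
- carton_mid (a point): the centre of the carton: 72.5 mm above its underside as it stands, 30 mm above the shelf when it lies on a broad face
- carton_foot_a (a point): edge point of the carton's underside: middle of its 60 mm depth, at its +y narrow side (37.5 mm from the middle). When the carton lies on a broad face, this and the next three points are the corners of its outline seen from above
- carton_foot_b (a point): the same at its -y narrow side
- carton_top_a (a point): edge point of the carton's top (145 mm from its underside): middle of its depth, at its +y narrow side
- carton_top_b (a point): the same at its -y narrow side
- bay: the long bay: a rectangle of 10 mm wide black marking tape stuck flat on the plywood, 190 by 110 mm over the outer edges of the tape, no height. Origin at its centre, x along its 190 mm length, y along its 110 mm width. The carton may stand at its +x or -x end, its foot at or partly across the tape. It does not move in a run
- canister: screw-top aluminium canister with a knurled cap, 50 mm across, 74 mm tall, standing beside the bay; origin at the centre of its underside. Leave alone
- eyepiece: black wide-field eyepiece standing on its steel barrel, 54 mm across, 72 mm tall, beside the bay; origin at the centre of its underside. Leave alone
- moon_filter: clear glass moon filter in a brass ring, 54 mm across, 10 mm thick, lying beside the bay; origin at the centre of its underside. Leave alone
- collimation_cap: orange plastic collimation cap, 43 mm across, 32 mm tall, beside the bay; origin at the centre of its underside. Leave alone
- cork: tan cork stopper, 35 mm across, 36 mm tall, standing just beyond the end of the bay opposite the carton; origin at the centre of its underside. Leave alone
- squat_carton: squat brown carton, 70 by 80 by 70 mm tall, standing in a smaller taped bay off to the left; origin at the centre of its underside. Leave alone

How it is judged:
On the way:
1. the tall carton has gone over from standing on end to lying on a broad face, its centre over the bay (angle between carton's own z axis and vertical between 1.45 and 1.69 rad and height (world z) of carton_mid below 0.034 m and x of carton_mid in the frame of bay between -0.095 and 0.095 m and y of carton_mid in the frame of bay between -0.055 and 0.055 m), for 0.2 s.
At the end, for the whole second after the job is handed in: The carton lies flat on a broad face (long axis within 4 degrees of level, centre less than 33 mm high), at rest, all four corners of its outline within the outer edge of the bay's tape; every other thing is within 15 mm of where it started (angle between carton's own z axis and vertical between 1.5 and 1.64 rad and height (world z) of carton_mid below 0.033 m and x of carton_foot_a in the frame of bay between -0.095 and 0.095 m and y of carton_foot_a in the frame of bay between -0.055 and 0.055 m and x of carton_foot_b in the frame of bay between -0.095 and 0.095 m and y of carton_foot_b in the frame of bay between -0.055 and 0.055 m and x of carton_top_a in the frame of bay between -0.095 and 0.095 m and y of carton_top_a in the frame of bay between -0.055 and 0.055 m and x of carton_top_b in the frame of bay between -0.095 and 0.095 m and y of carton_top_b in the frame of bay between -0.055 and 0.055 m and linear speed of carton below 0.01 m/s and angular speed of carton below 0.08 rad/s and distance of each of canister, eyepiece, moon_filter, cork, collimation_cap, squat_carton from where it was at the start of the episode below 0.015 m); the robot touches nothing.
It fails at once if the carton is lifted: its centre rises higher than tipping on an edge or corner can bring it (height (world z) of carton_mid above 0.095 m or (angle between carton's own z axis and vertical above 1.4 rad and height (world z) of carton_mid above 0.068 m)).
It fails at once if the carton is pinched or shoved hard (more than 30 N from the fingers) (contact force between the fingers and carton above 30 N).
It fails at once if another thing on the shelf is disturbed (moved more than 15 mm) (distance of any of canister, eyepiece, moon_filter, cork, collimation_cap, squat_carton from where it was at the start of the episode above 0.015 m).
It also fails if it takes over 51 s, if anything falls off the work surface, if the arm or the gripper's body presses on something with over 40 N, if the wrist force passes 120 N, or if a joint passes its speed limit or range.

ROBOT

A 7-joint arm with a two-finger parallel gripper is mounted at the origin on the work surface. World frame = base frame: x ahead of the robot, y to its left, z up, the work surface at z = 0. Lengths are in m, angles in rad, forces in N, time in s.
With the tool pointing down it reaches from about 0.425 to 0.875 m from the base axis. Payload 4.7 kg.
Tool frame: the origin (TCP) lies between the finger pads; the fingertips stand 8 mm ahead of it and the grasp point (between the pads) lies 11 mm behind it; z points along the fingers, y is the direction in which the jaws open and shut (so a half turn about z gives the same grasp; the last joint's range is limited). The gripper opens to 87 mm and grips with 3 to 60 N. Pads are 19 mm wide; open, the fingers measure 117 mm over their backs; the gripper's body (75 mm by 190 mm) begins 51 mm behind the grasp point.
Start: joints at [1.171, 0.321, -0.07, 1.45, 0.023, 1.371, -0.057], TCP at [0.261, -0.595, 0.231] pointing down, gripper open.
Joint ranges: [-2.86, 2.86], [-0.3, 2.09], [-1.38, 1.24], [0.06, 2.45], [-1.56, 4.7], [0.09, 2.05], [-2.69, 2.69]. Speed limits (rad/s): [2.57, 2.57, 3.14, 3.14, 3.14, 3.14, 3.14].

INTERFACE

Orientations are given as a rotation vector (axis times angle).
In Python, from bench import ctrl, optics, ticket gives the robot as it stands.
- The arm moves only by the tool play_rows, never from a script. Its argument "motion" is a list of rows, each a list of 5 numbers: the closure, from 0 (fully open) to 1 (shut), then the shift along the tool's x, y, z in cm, then the turn about the tool's z in rad. In form: [[jaw, tx, ty, tz, spin], ...]. A call has 1 to 20 rows; each row shifts and turns the commanded pose from where the row before left it, along the tool's axes as they then stand; what a row does not reach is not made up. A row lasts 1/8 s, in which the tool goes at most 62.5 mm and 10.7 degrees, less where a joint would pass 70% of its speed; a pose out of reach is approached as far as the arm can. A call is refused whole if a number of a shift passes 6.25 or a number of a turn 0.188, either way. A call with a gripper value outside its range is refused whole. The fingers move at their own pace and stop on an object; "force" is the grip in N (left out, the last holds). Time passes only in rows, so rows that do not move let the fingers close. It gives the time, the measured TCP pose, the force and the opening at its end, in the units of the state.
- ctrl.get_state(): the state, without advancing time (a new reading comes with each control period).
- optics.get_image(name): name is "scene" or "top"; returns the picture (420x560x3 uint8, red, green, blue); there is no depth.
- optics.calibration(name): a dict with "K" (3x3 intrinsics, pixels), "distortion" ([k1, k2, p1, p2, k3] as OpenCV has them; the pictures are not rectified), "pose" (4x4, takes a point from camera to world coordinates). Camera axes: x right, y down, z forward; pixel columns grow to the right and rows downward; lengths in m; the calibration is good to about 2 mm. A picture is of the moment at which its call begins. calibration takes no time and is no camera call.
- ticket.close_job(): hands the job in, once; it reports no verdict.
The state is a dict: "time": time; "joint_positions": joint angles; "qd": joint speeds; "joint_torque": joint torques, N m; "position": TCP position; "tool_rot": TCP orientation; "ft_force": force on the tool from outside, world axes, zero at the start; "torque": the same for the moment, N m; "grip_width": opening from 0.0 (shut) to 1.0 (fully open).
Only numpy, scipy, OpenCV 4.12 (cv2) and the standard library are available. Lean on these libraries where they do the work, as an engineer would, in place of code of your own. Each camera call takes 0.05 s, during which the arm holds its last target.

## Working session

There is one attempt and no reset: what is moved stays moved. The work goes in short steps, Python scripts to look and compute and a tool call to move; the robot and the scene stay as the last step left them, time stands still between calls to the robot, and variables do not carry over. Pictures are saved under pics/ and viewed, and the job is handed in when it is done.

Besides the shell and the picture viewer there is one more tool, called after "Emit:" as name(argument=value, ...), one argument or row to a line, values as JSON. play_rows: Moves the arm, as the interface text tells. Its arguments: {"type":"object","properties":{"motion":{"type":"array"},"force":{"type":"number"}},"required":["motion"]}

```bash
mkdir -p pics; cat > h.py <<'E'
import numpy as np,cv2
from bench import ctrl,optics,ticket
def ray(cam,uv):
    c=optics.calibration(cam);K=np.array(c["K"]);d=np.array(c["distortion"]);P=np.array(c["pose"])
    n=cv2.undistortPoints(np.array(uv,float).reshape(-1,1,2),K,d).reshape(-1,2)
    r=np.c_[n,np.ones(len(n))]@P[:3,:3].T
    return P[:3,3],r
def onz(cam,uv,z):
    o,r=ray(cam,uv);return o+r*((z-o[2])/r[:,2])[:,None]
def proj(cam,X):
    c=optics.calibration(cam);P=np.linalg.inv(np.array(c["pose"]))
    return cv2.projectPoints(np.array(X,float).reshape(-1,3),cv2.Rodrigues(P[:3,:3])[0],P[:3,3],np.array(c["K"]),np.array(c["distortion"]))[0].reshape(-1,2)
def snap(cam,name):
    im=np.array(optics.get_image(cam));cv2.imwrite(f"pics/{name}.png",im[:,:,::-1]);return im
E
python3 - <<'E'
from h import *
snap("scene","s0");snap("top","t0")
s=ctrl.get_state()
for k in("time","position","tool_rot","grip_width","ft_force"):print(k,s[k])
for c in("scene","top"):
    d=optics.calibration(c);print(c,np.round(d["pose"],3),np.round(d["K"],0))
E
```

```text
time 0.1
position [ 0.26115064 -0.59470727  0.22957711]
tool_rot [-3.07294223e+00 -6.45120857e-01  6.67020623e-04]
grip_width 1.0011450186399244
ft_force [-0.1772999   0.34314454 -0.20375315]
scene [[ 0.388  0.536 -0.75   1.235]
 [ 0.922 -0.235  0.308 -0.092]
 [-0.011 -0.811 -0.585  0.66 ]
 [ 0.     0.     0.     1.   ]] [[440.   0. 282.]
 [  0. 440. 212.]
 [  0.   0.   1.]]
top [[-0.022 -0.993  0.118  0.415]
 [-1.     0.02  -0.017  0.174]
 [ 0.014 -0.118 -0.993  1.357]
 [ 0.     0.     0.     1.   ]] [[480.   0. 267.]
 [  0. 480. 216.]
 [  0.   0.   1.]]
```

```bash
ls pics
```

```text
s0.png
t0.png
```

View pics/s0.png

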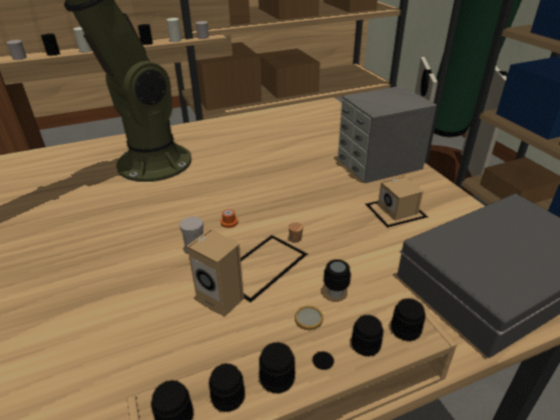

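View pics/t0.png

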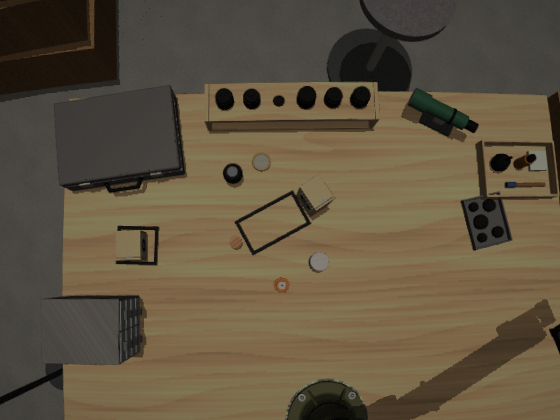

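The scene picture shows the carton at about (217,272), with the bay to its right. In the top view the carton is at (316,196) and the bay spans (236–310, 192–253). The cork is at (236,242). I'll zoom in for the corners.

```bash
python3 - <<'E'
import cv2
t=cv2.imread("pics/t0.png")[140:300,210:350];cv2.imwrite("pics/t0z.png",cv2.resize(t,None,fx=3.7,fy=3.7,interpolation=cv2.INTER_CUBIC))
t=cv2.imread("pics/s0.png")[200:340,170:370];cv2.imwrite("pics/s0z.png",cv2.resize(t,None,fx=4,fy=4,interpolation=cv2.INTER_CUBIC))
E
```

```text
(no output)
```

View pics/t0z.png

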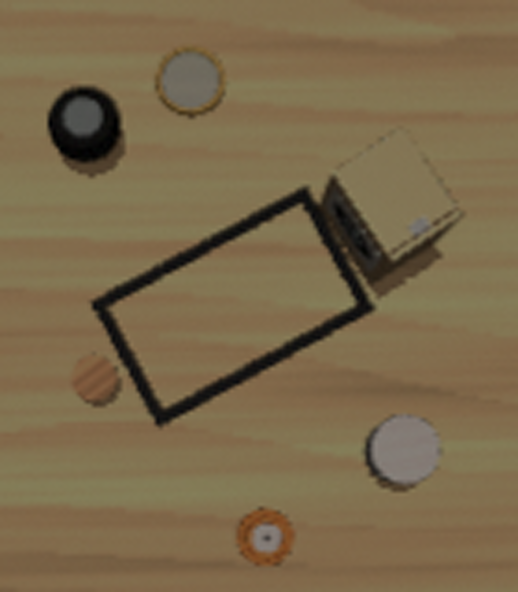

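View pics/s0z.png

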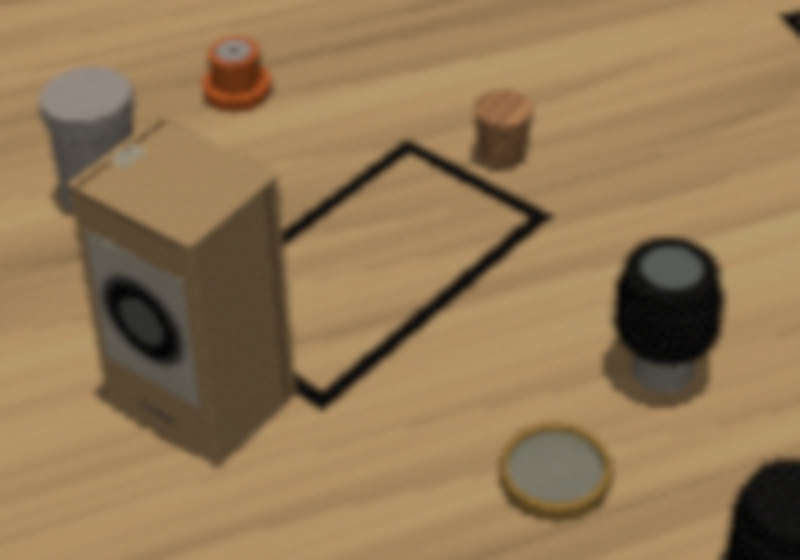

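```bash
python3 - <<'E'
from h import *
T=lambda a:(np.array(a,float)+.5)/3.7-.5+[210,140]
S=lambda a:(np.array(a,float)+.5)/4-.5+[170,200]
def p(n,x):print(n,np.round(np.asarray(x)*1000,1).tolist())
bt=onz("top",T([(93,305),(305,187),(375,310),(160,425)]),0)[:,:2];p("bay top",bt)
bs=onz("scene",S([(320,410),(553,215),(408,139)]),0)[:,:2];p("bay scene",bs)
p("ctop top",onz("top",T([(333,180),(402,127),(463,212),(388,262)]),.145)[:,:2])
p("ctop scene",onz("scene",S([(70,184),(190,250),(278,178),(165,120)]),.145)[:,:2])
p("cfoot scene",onz("scene",S([(98,392),(217,465),(295,395)]),0)[:,:2])
for n,c,z in(("cork",(96,378),.036),("can",(405,450),.074),("eye",(82,117),.072),("moon",(190,81),.01),("cap",(266,538),.032)):
    p(n,onz("top",T([c]),z)[:,:2])
p("sides",[np.linalg.norm(bt[i]-bt[i-1]) for i in range(4)])
E
```

```text
bay top [[559.3, 243.3], [647.9, 77.8], [551.0, 26.6], [466.3, 193.6]]
bay scene [[648.2, 77.3], [561.9, 247.3], [465.3, 197.4]]
ctop top [[627.5, 68.5], [664.2, 19.1], [603.4, -21.3], [569.5, 32.2]]
ctop scene [[603.2, -18.7], [667.7, 19.1], [636.9, 69.3], [574.7, 33.5]]
cfoot scene [[592.1, -21.9], [661.8, 19.7], [633.7, 69.0]]
cork [[500.8, 240.0]]
can [[441.4, 16.0]]
eye [[691.1, 245.9]]
moon [[731.3, 165.3]]
cap [[379.6, 116.3]]
sides [105.5, 187.7, 109.6, 187.3]
```

The two views agree on the bay: its centre is at about (556, 136) mm and its axis, pointing away from the carton, is at about 117.3°. Its sides measure about 188 x 108. The carton stands at about (617, 25), just outside the near end, turned about 3–4° from the bay axis. I'll align the tool so its x axis points along the bay and part-close the jaws for a wide two-finger push.

Emit:
play_rows(
  motion=[
    [0.65,0,0,0,-0.18],
    [0.65,0,0,0,-0.18],
    [0.65,0,0,0,-0.18],
    [0.65,0,0,0,-0.18],
    [0.65,0,0,0,-0.18],
    [0.65,0,0,0,-0.18],
    [0.65,0,0,0,-0.18],
    [0.65,0,0,0,-0.18],
    [0.65,0,0,0,-0.18],
    [0.65,0,0,0,-0.014],
    [0.65,0,0,0,0],
  ],
)

```text
time: 1.48
position: [0.2612, -0.595, 0.2302]
tool_rot: [-1.637, -2.681, -0.0]
ft_force: [-0.3, -0.1, -0.2]
grip_width: 0.351
```

```bash
cat >> h.py <<'E'
from scipy.spatial.transform import Rotation as Ro
C=np.array([.5565,.1365]);A=np.radians(117.3);U=np.array([np.cos(A),np.sin(A)]);V=np.array([np.sin(A),-np.cos(A)])
def st():
    s=ctrl.get_state();R=Ro.from_rotvec(s["tool_rot"]).as_matrix();p=np.array(s["position"])
    d=p[:2]-C
    print("t",s["time"],"pos",p.round(4),"uv",d@U,d@V,"xaxis deg",np.degrees(np.arctan2(R[1,0],R[0,0])).round(2),"z",R[:,2].round(3),"g",s["grip_width"],"F",np.round(s["ft_force"],1))
    return p,R
def go(u,v,z):
    p,R=st();t=np.r_[C+u*U+v*V,z];print("tool shift cm",(R.T@(t-p)*100).round(2))
E
python3 -c "
from h import *
go(-.2,.0027,.23)"
```

```text
t 1.475 pos [ 0.2612 -0.595   0.2302] uv -0.514625852877996 -0.5979206893103697 xaxis deg 117.17 z [-0.  0. -1.] g 0.3507075088694564 F [-0.3 -0.1 -0.2]
tool shift cm [3.160e+01 5.999e+01 4.000e-02]
```

Emit:
play_rows(
  motion=[
    [0.65,2.25,4.28,0,0],
    [0.65,2.25,4.28,0,0],
    [0.65,2.25,4.28,0,0],
    [0.65,2.25,4.28,0,0],
    [0.65,2.25,4.28,0,0],
    [0.65,2.25,4.28,0,0],
    [0.65,2.25,4.28,0,0],
    [0.65,2.25,4.28,0,0],
    [0.65,2.25,4.28,0,0],
    [0.65,2.25,4.28,0,0],
    [0.65,2.25,4.28,0,0],
    [0.65,2.25,4.28,0,0],
    [0.65,2.25,4.28,0,0],
    [0.65,2.25,4.28,0,0],
    [0.65,0,0,0,0],
    [0.65,0,0,0,0],
  ],
)

```text
time: 3.48
position: [0.6488, -0.0408, 0.2302]
tool_rot: [-1.635, -2.682, 0.002]
ft_force: [0.0, -1.0, -0.7]
grip_width: 0.352
```

```bash
python3 -c "
from h import *
go(-.2,.0027,.13)
snap('scene','s1')"
```

```text
t 3.475 pos [ 0.6488 -0.0408  0.2302] uv -0.1998519817607032 0.0007392020686338684 xaxis deg 117.26 z [-0.001 -0.001 -1.   ] g 0.351860955308424 F [ 0.  -1.  -0.7]
tool shift cm [-1.000e-02  2.100e-01  1.002e+01]
```

View pics/s1.png

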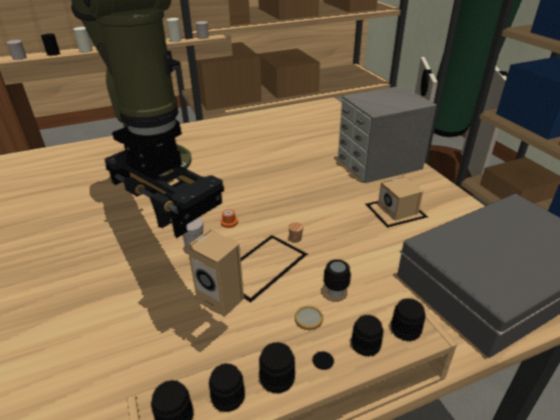

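The gripper is behind the carton, seen at about (165,185), and the carton at (217,270) hasn't moved. Next I lower so the fingertips are at about 122 mm, then push slowly.

Emit:
play_rows(
  motion=[
    [0.65,0,0.2,3,0],
    [0.65,0,0,3,0],
    [0.65,0,0,3,0],
    [0.65,0,0,1,0],
    [0.65,0,0,0,0],
    [0.65,1,0,0,0],
    [0.65,1,0,0,0],
    [0.65,0.5,0,0,0],
    [0.65,0.5,0,0,0],
    [0.65,0.5,0,0,0],
    [0.65,0.5,0,0,0],
    [0.65,0.5,0,0,0],
    [0.65,0.5,0,0,0],
    [0.65,0.5,0,0,0],
  ],
)

```text
time: 5.28
position: [0.6253, 0.0099, 0.1304]
tool_rot: [-1.634, -2.683, 0.0]
ft_force: [0.2, 0.2, -0.0]
grip_width: 0.347
```

```bash
python3 -c "
from h import *
st()
i=snap('scene','s2')[180:340,130:370];cv2.imwrite('pics/s2z.png',cv2.resize(i[:,:,::-1],None,fx=3,fy=3))"
```

```text
t 5.275 pos [0.6253 0.0099 0.1304] uv -0.14403477809602924 0.00310652719982596 xaxis deg 117.34 z [-0.  0. -1.] g 0.34663362894359173 F [ 0.2  0.2 -0. ]
```

View pics/s2z.png

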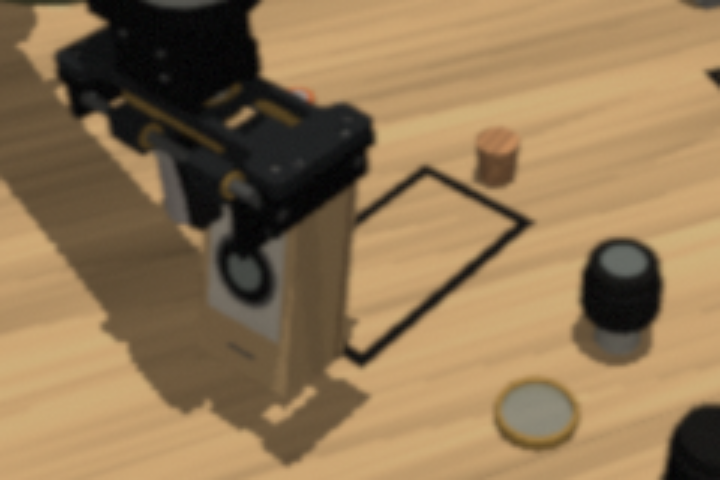

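The carton is tilting forward about 10°, its foot edge lifted near (290,390), with the fingers on the upper face. I'll keep pushing slowly.

Emit:
play_rows(
  motion=[
    [0.65,0.5,0,0,0],
    [0.65,0.5,0,0,0],
    [0.65,0.5,0,0,0],
    [0.65,0.5,0,0,0],
    [0.65,0.5,0,0,0],
    [0.65,0.5,0,0,0],
    [0.65,0.5,0,0,0],
    [0.65,0,0,0,0],
    [0.65,0,0,0,0],
    [0.65,0,0,0,0],
    [0.65,0,0,0,0],
  ],
)

```text
time: 6.7
position: [0.6095, 0.0404, 0.1305]
tool_rot: [-1.634, -2.683, 0.0]
ft_force: [-0.2, -0.8, -0.2]
grip_width: 0.351
```

```bash
python3 -c "
from h import *
st()
i=snap('scene','s3')[180:340,130:370];cv2.imwrite('pics/s3z.png',cv2.resize(i[:,:,::-1],None,fx=3,fy=3))"
```

```text
t 6.7 pos [0.6095 0.0404 0.1305] uv -0.1096842613311304 0.0030434397442467794 xaxis deg 117.31 z [-0. -0. -1.] g 0.35067269550232727 F [-0.2 -0.8 -0.2]
```

View pics/s3z.png

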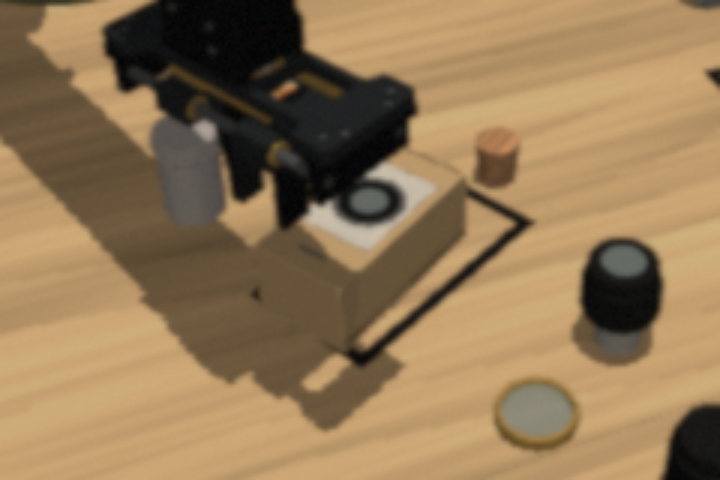

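The carton has fallen flat, with its foot end near the close tape at (350,345). I'll back off to measure it.

Emit:
play_rows(
  motion=[
    [0.65,-2,0,0,0],
    [0.65,-4,0,0,0],
    [0.65,-4,0,0,0],
    [0.65,-2,0,0,0],
    [0.65,0,0,0,0],
  ],
)

```text
time: 7.38
position: [0.6647, -0.0681, 0.1299]
tool_rot: [-1.638, -2.68, 0.001]
ft_force: [0.4, 1.2, 0.3]
grip_width: 0.35
```

```bash
python3 -c "
from h import *
st()
i=snap('scene','s4')[180:340,170:370];cv2.imwrite('pics/s4z.png',cv2.resize(i[:,:,::-1],None,fx=3.7,fy=3.7,interpolation=2))
i=snap('top','t4')[150:290,210:350];cv2.imwrite('pics/t4z.png',cv2.resize(i[:,:,::-1],None,fx=4,fy=4,interpolation=2))"
```

```text
t 7.375 pos [ 0.6647 -0.0681  0.1299] uv -0.23148707739093308 0.0023361686891671006 xaxis deg 117.13 z [-0.001  0.    -1.   ] g 0.34952357299555176 F [0.4 1.2 0.3]
```

View pics/s4z.png

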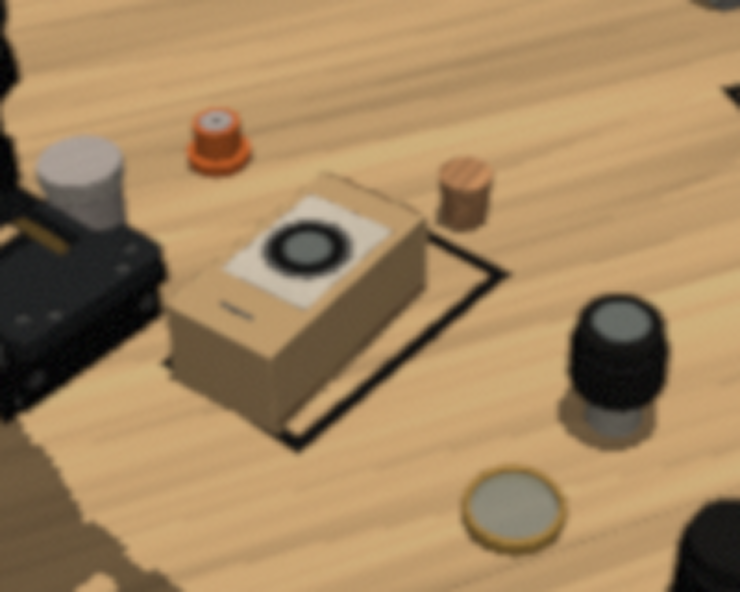

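View pics/t4z.png

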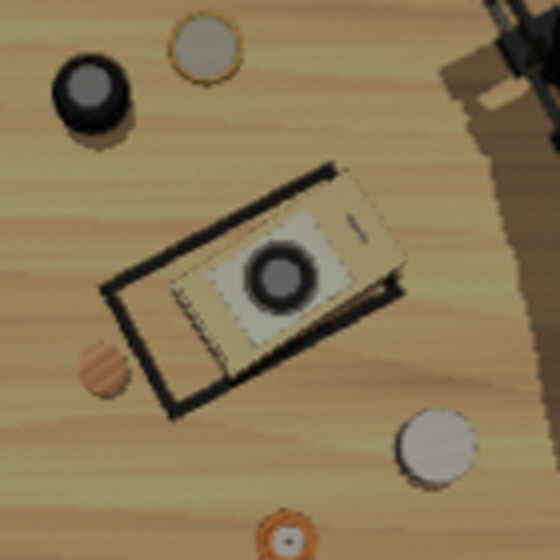

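```bash
python3 - <<'E'
from h import *
T=lambda a:(np.array(a,float)+.5)/4-.5+[210,150]
S=lambda a:(np.array(a,float)+.5)/3.7-.5+[170,180]
def b(n,P):
    d=P[:,:2]-C;print(n,(np.c_[d@U,d@V]*1000).round(1).tolist())
b("bay top",onz("top",T([(100,288),(332,162),(407,291),(173,421)]),0))
b("bay scene",onz("scene",S([(297,452),(511,273)]),0))
b("cart top",onz("top",T([(345,168),(407,263),(230,378),(172,288)]),.06))
b("cart scene hi",onz("scene",S([(168,306),(273,357),(427,217),(325,173)]),.06))
b("cart scene lo",onz("scene",S([(172,377),(279,432)]),0))
b("cork",onz("top",T([(103,370)]),.036))
E
```

```text
bay top [[93.4, 52.8], [-95.5, 53.7], [-97.6, -53.2], [92.6, -54.9]]
bay scene [[-93.7, 54.2], [95.7, 55.5]]
cart top [[-92.8, 38.6], [-98.3, -39.0], [45.2, -50.1], [50.6, 22.3]]
cart scene hi [[-99.3, -32.6], [-91.5, 39.2], [48.7, 28.2], [42.1, -46.1]]
cart scene lo [[-97.4, -40.0], [-89.3, 36.5]]
cork [[118.5, -2.5]]
```

The carton lies flat, with its foot end at u of about -92 to -98 mm, so it is slightly past the tape's ±95. It is yawed about 4.8°, and its far end is at u of about +50, v from -50 to +25. I'll nudge the foot end forward about 25 mm with both fingertips low. The far -v side touches first, so this also straightens it.

Emit:
play_rows(
  motion=[
    [0.65,0,0,3,0],
    [0.65,0,0,3,0],
    [0.65,0,-0.2,3,0],
    [0.65,0,0,1.5,0],
    [0.65,0,0,0,0],
    [0.65,2.5,0,0,0],
    [0.65,2.5,0,0,0],
    [0.65,2.5,0,0,0],
    [0.65,2.5,0,0,0],
    [0.65,0.4,0,0,0],
    [0.65,0.4,0,0,0],
    [0.65,0.4,0,0,0],
    [0.65,0.4,0,0,0],
    [0.65,0.4,0,0,0],
    [0.65,0.4,0,0,0],
    [0.65,0.4,0,0,0],
    [0.65,0.4,0,0,0],
    [0.65,0.4,0,0,0],
    [0.65,0.4,0,0,0],
  ],
)

```text
time: 9.85
position: [0.5983, 0.0577, 0.0255]
tool_rot: [-1.634, -2.683, 0.0]
ft_force: [-0.1, -0.7, -1.1]
grip_width: 0.352
```

```bash
python3 -c "
from h import *
st()"
```

```text
t 9.85 pos [0.5983 0.0577 0.0255] uv -0.08915956662373131 0.0010245788556387239 xaxis deg 117.33 z [-0. -0. -1.] g 0.35200183584459976 F [-0.1 -0.7 -1.1]
```

One more short push, then retreat and check.

Emit:
play_rows(
  motion=[
    [0.65,0.4,0,0,0],
    [0.65,0.3,0,0,0],
    [0.65,0,0,0,0],
    [0.65,-0.5,0,0,0],
    [0.65,-3,0,0,0],
    [0.65,-5,0,0,0],
    [0.65,-3,0,0,0],
    [0.65,0,0,-5,0],
    [0.65,0,0,-5,0],
    [0.65,0,0,0,0],
  ],
)

```text
time: 11.1
position: [0.6516, -0.0385, 0.1307]
tool_rot: [1.63, 2.676, 0.007]
ft_force: [-0.7, 0.4, -0.2]
grip_width: 0.352
```

```bash
python3 -c "
from h import *
st()
i=snap('scene','s5')[180:340,170:370];cv2.imwrite('pics/s5z.png',cv2.resize(i[:,:,::-1],None,fx=3.7,fy=3.7,interpolation=2))
i=snap('top','t5')[150:290,210:350];cv2.imwrite('pics/t5z.png',cv2.resize(i[:,:,::-1],None,fx=4,fy=4,interpolation=2))"
```

```text
t 11.1 pos [ 0.6516 -0.0385  0.1307] uv -0.19909923421545003 0.004211169826156759 xaxis deg 117.29 z [ 0.009 -0.001 -1.   ] g 0.3517060303124108 F [-0.7  0.4 -0.2]
```

View pics/s5z.png

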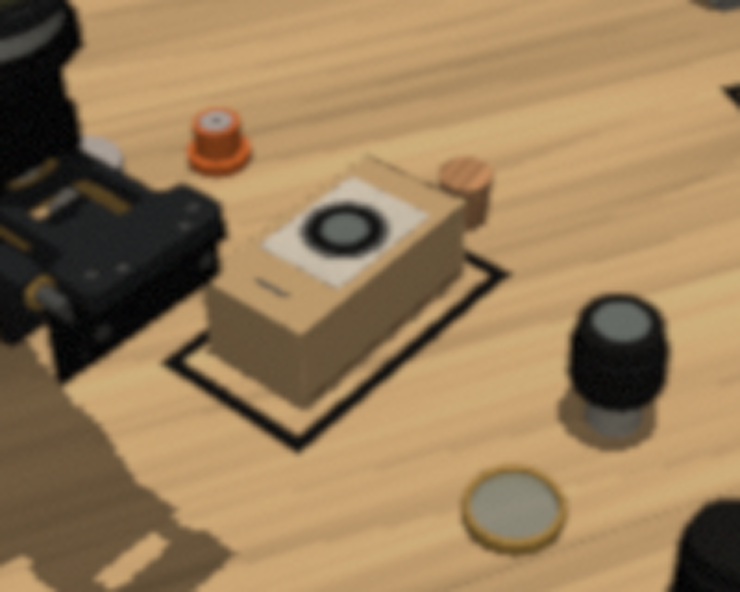

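View pics/t5z.png

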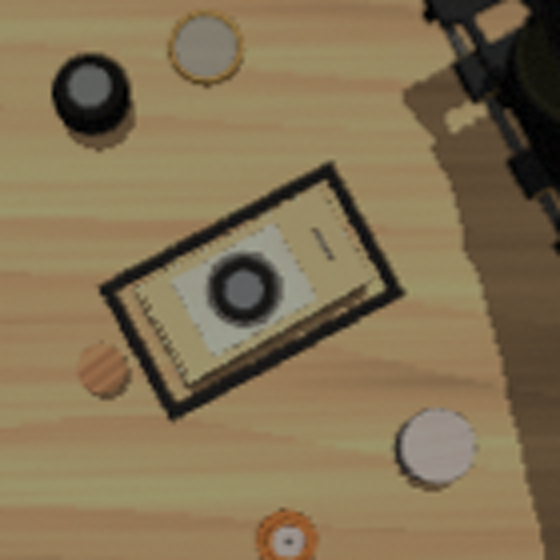

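```bash
python3 - <<'E'
from h import *
T=lambda a:(np.array(a,float)+.5)/4-.5+[210,150]
S=lambda a:(np.array(a,float)+.5)/3.7-.5+[170,180]
def b(n,P):
    d=P[:,:2]-C;print(n,(np.c_[d@U,d@V]*1000).round(1).tolist())
b("cart top",onz("top",T([(318,187),(370,287),(190,387),(135,295)]),.06))
b("cart scene hi",onz("scene",S([(208,284),(303,334),(467,202),(367,155)]),.06))
b("cart scene lo",onz("scene",S([(212,351),(307,408)]),0))
b("cork",onz("top",T([(103,370)]),.036))
st();ticket.close_job()
E
```

```text
cart top [[-70.1, 35.9], [-68.0, -41.3], [71.9, -42.6], [74.9, 30.1]]
cart scene hi [[-72.9, -28.6], [-68.8, 39.5], [74.2, 37.6], [71.6, -38.3]]
cart scene lo [[-68.1, -37.5], [-66.4, 36.1]]
cork [[118.5, -2.5]]
t 11.2 pos [ 0.6483 -0.0389  0.1258] uv -0.197974450549459 0.0011698966767953905 xaxis deg 117.3 z [ 0.001 -0.    -1.   ] g 0.34519396961954085 F [-0.6 -0.3  0.1]
the job is handed in; nothing more can be done
```

The carton is lying flat on a broad face inside the bay, and the job was handed in at about 11 s of the 51 s allowed; no verdict was reported.

I tipped it with two part-open fingertips at about 122 mm height. That left its foot end slightly past the tape and the carton yawed about 5°. I then nudged the foot end about 25 mm along the bay with the fingertips low, which also straightened it.

- **Fit in the bay:** in the last pictures, the corners are at about -73 to +75 mm along the bay (limit ±95) and -43 to +40 mm across it (limit ±55). The two views agree to within about 5 mm, apart from one foot corner where they differ by about 13 mm across the bay; both readings are well inside.
- **Other things on the shelf:** I measured the cork again after the nudge and it read the same as just after the tip. The eyepiece, moon filter, canister and collimation cap show no visible shift in the close-up views. I did not check the squat carton again, but the arm never went near it.
- **Forces and clearance:** the wrist force read about 1 N at the end of each move. I did not measure contact force during the pushes. The gripper was clear of everything when I handed in.

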